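# Gauge a coarse spindle thread with a pitch comb leaf

### The arm

A 6-joint arm with a two-finger parallel gripper is mounted at the origin on the work surface. World frame = base frame: x ahead of the robot, y to its left, z up, the work surface at z = 0. Lengths are in m, angles in rad, forces in N, time in s.
With the tool pointing down it reaches from about 0.325 to 0.875 m from the base axis. Payload 4.4 kg.
Tool frame: the origin (TCP) lies midway between the tips of the shut fingers; the grasp point (between the pads) lies 19 mm behind it (manip.tcp_to_grasp is the distance from the TCP to the grasp point, in m); z points along the fingers, y is the line along which they close (so a half turn about z gives the same grasp; the last joint's range is limited). The gripper opens to 85 mm and grips with 20 to 120 N. Pads are 22 mm wide; open, the fingers measure 114 mm over their backs; the gripper's body (76 mm by 85 mm) begins 54 mm behind the grasp point. The pads swing forward as they close: fully open they stand 13 mm farther back than shut.
Start: joints at [-1.357, 0.207, 1.542, -0, 1.393, -0.15], TCP at [0.205, -0.537, 0.231] pointing down, gripper open.
Joint ranges: [-2.73, 2.73], [-0.86, 2.22], [0.23, 2.46], [-1.11, 4.25], [0.08, 2.63], [-2.82, 2.82]. Speed limits (rad/s): [2.79, 2.79, 3.14, 3.14, 3.14, 3.14].

### API

Orientations are given as a unit quaternion [w, x, y, z].
In Python, from bench import manip, capture, camera_params, ticket gives the robot as it stands.
- The arm moves only by the shell command python3 -m jog 'ROWS' [FORCE]. ROWS is JSON, a list of rows, each an object with "slide": the shift along the tool's x, y, z normalised to -1 to 1, where 1 is 0.1 m, a list of three; "rot": the turn, a rotation vector about the tool's x, y, z normalised to -1 to 1, where 1 is 90 degrees, a list of three; "fingers": the opening, from 0 (shut) to 1 (fully open). In form: [{"slide": [tx, ty, tz], "rot": [ax, ay, az], "fingers": fingers}, ...]. A call has 1 to 10 rows; each row shifts and turns the commanded pose from where the row before left it, along the tool's axes as they then stand; what a row does not reach is not made up. A row lasts 1/10 s, in which the tool goes at most 50 mm and 8.59 degrees, less where a joint would pass 70% of its speed; a pose out of reach is approached as far as the arm can. A call with a number of a shift or a turn outside -1 to 1 is refused whole. A call with a gripper value outside its range is refused whole. The fingers move at their own pace and stop on an object; FORCE is the grip in N (left out, the last holds). Time passes only in rows, so rows that do not move let the fingers close. It gives the time, the measured TCP pose, the force, the opening and the grip force at its end, in the units of the state.
- manip.sense(): the state, without advancing time (a new reading comes with each control period).
- capture(name): name is "side" or "top"; returns (picture, depth): 420x560x3 uint8, blue, green, red; 420x560 float32, m along the optical axis (not along the pixel's ray), 0 where there is no reading.
- camera_params(name): a dict with "vfov" (degrees; the focal length in pixels is half the picture's height over the tangent of half this angle, whatever the lens; pixels are square), "cx", "cy" (the principal point, pixels), "world_to_cam" (4x4, takes a point from world to camera coordinates). Camera axes: x right, y down, z forward; pixel columns grow to the right and rows downward; lengths in m; the calibration is good to about 2 mm. A picture is of the moment at which its call begins. camera_params takes no time and is no camera call.
- ticket.sign_off(): hands the job in; it is judged then, once.
The state is a dict: "clock": time; "joint_positions": joint angles; "joint_velocities": joint speeds; "joint_torque": joint torques, N m; "ee_pos": TCP position; "ee_rot": TCP orientation; "contact_force": force on the tool from outside, world axes, zero at the start; "moment": the same for the moment, N m; "finger_gap": finger opening in m; "finger_force": force on a finger pad.
Only numpy, scipy, OpenCV 4.12 (cv2) and the standard library are available. Lean on these libraries where they do the work, as an engineer would, in place of code of your own. Each camera call takes 0.05 s, during which the arm holds its last target. There are 200 camera calls.

### The job

Take the coarse-toothed comb leaf (the one with the longer grip) out of its wooden rack and seat it, teeth down and lengthwise, in the threads on top of the spindle near its middle: feel along gently until the teeth drop in fully, and keep it pressed lightly for a good second to check that it sits flat. Then lower it into the tin cup on the swing arm and let go, leaving it in the cup. Leave the other things on the bench alone.

Things in the scene. Friction and masses are not known exactly. Their poses are not given: they have to be found in the camera images.
- leaf_mid (a point): Centre (half-way up) of the coarse comb leaf, a steel plate standing teeth down in the rack. x along its length, y across its thickness, z up. Blade 56 mm long, 5 mm thick. Grip on top 40 mm long (x), 12 mm wide (y), from 3 mm below to 23 mm above this point. Tooth tips 23 mm below it. About 90 g.
- leaf: The same coarse leaf; origin at the middle of its tooth tips, axes as leaf_mid. Four blunt teeth 4 mm wide, 5 mm long, pitch 12 mm, at x = -18, -6, 6, 18 mm. In the rack the ends of its blade stand between wooden posts with 1 mm play that reach 14 mm up from the tooth tips: lift it straight up.
- rack: Wooden rack, fixed: base 170 x 46 x 6 mm, origin at its underside centre, x along its length. The two leaves stand in line along x, 43 mm either side of the centre, which is which varies.
- stand: Fixed gauging stand 170 mm long (x), 90 mm wide (y), origin at its underside centre. Its cradle, on springy mounts, gives straight down 1 mm per 2 N (after the first 1 N) and stops after 8 mm. In the cradle lies the threaded spindle, level, along x; it cannot be shifted or turned by hand.
- thread_top (a point): Crest line of the thread, top of the spindle, cradle's mid-length, 84 mm above the bench unloaded; x along the spindle, z up. Square-type thread: 8 flat crests 7 mm wide, pitch 12 mm, crest diameter 44 mm, grooves 5 mm wide, 4 mm deep. One groove's middle lies within 4 mm of this point along x: where exactly is NOT given by this pose. Seated, the tooth tips are 4 mm below this point.
- cup_floor (a point): Centre of the inner floor of the round tin cup at the end of the cast swing arm, 53 mm above the bench. Cup inner radius 51 mm at the floor, rim 17 mm above the floor, 124 mm across outside. The arm (200 mm from pivot to cup) turns stiffly about a vertical pivot and stays where it is left.
- fine_leaf: The other comb leaf, bystander: fine teeth of 4 mm pitch, same blade size, short grip only 24 mm long. Origin at the middle of its tooth tips.
- nipple: Bystander: black iron pipe nipple, standing tube 34 mm across, 90 mm high, origin underside centre.
- valve: Bystander: brass ball valve, 74 mm long, steel lever on top at 46 mm, origin underside centre.
- clamp_a: Bystander: stainless spring band clamp, 36 mm ring with two ears, 12 mm high, origin underside centre.
- clamp_b: Bystander: second stainless spring band clamp, the same.
- reducer: Bystander: white nylon reducer, stepped, 46 mm across, 52 mm high, origin underside centre.
- wrench: Bystander: steel wrench lying flat, origin underside centre.
Mind the look-alikes: they are no part of the job. What is shaped like the leaf but orange, red or yellow is not meant.

How it is judged:
By the outcome, as a careful person would: the job done as asked, in the order asked, and still so for the second after the job is handed in, with the robot touching nothing.
It also fails if it takes over 69 s, if anything falls off the work surface, if the arm or the gripper's body presses on something with over 40 N, if the wrist force passes 120 N, or if a joint passes its speed limit or range.

## Working session

There is one attempt and no reset: what is moved stays moved. The work goes in short steps, Python scripts to look and compute and a shell command to move; the robot and the scene stay as the last step left them, time stands still between calls to the robot, and variables do not carry over. Pictures are saved under pics/ and viewed, at most 10 in all, crops included, and the job is handed in when it is done.

```bash
ls; mkdir -p pics
cat > h.py <<'E'
import numpy as np, cv2
from bench import manip, capture, camera_params, ticket
def cam(n):
    p=camera_params(n); f=210/np.tan(np.radians(p["vfov"])/2); return p,f,np.array(p["world_to_cam"])
def unproj(n,d):
    p,f,T=cam(n); v,u=np.mgrid[0:420,0:560]
    P=np.stack([(u-p["cx"])/f*d,(v-p["cy"])/f*d,d],-1)
    return (P-T[:3,3])@T[:3,:3]
def ray(n,u,v,z):
    p,f,T=cam(n); c=-T[:3,:3].T@T[:3,3]; r=T[:3,:3].T@np.array([(u-p["cx"])/f,(v-p["cy"])/f,1])
    return c+r*(z-c[2])/r[2]
def proj(n,X):
    p,f,T=cam(n); q=T[:3,:3]@np.array(X)+T[:3,3]; return q[0]/q[2]*f+p["cx"],q[1]/q[2]*f+p["cy"]
E
python3 - <<'E'
from h import *
for n in("top","side"):
    i,d=capture(n); cv2.imwrite(f"pics/{n}0.png",i); np.save(n+"0.npy",d)
    p,f,T=cam(n); print(n,f,p,-T[:3,:3].T@T[:3,3],(d>0).mean())
s=manip.sense();print(s)
E
```

```text
pics
top 484.2550231595311 {'vfov': 46.88849222347198, 'cx': 275.911188190414, 'cy': 211.35353155631788, 'world_to_cam': array([[ 0.02304419, -0.99973251,  0.00196783, -0.06004333],
       [-0.98293269, -0.02301621, -0.18252008,  0.56645503],
       [ 0.18251655,  0.00227178, -0.98320016,  1.15146708],
       [ 0.        ,  0.        ,  0.        ,  1.        ]])} [ 0.34800902 -0.0496055   1.23563019] 0.9961479591836735
side 477.67418539020247 {'vfov': 47.463481971103455, 'cx': 275.39756923749746, 'cy': 211.86498293808293, 'world_to_cam': array([[ 0.27214263, -0.96225529,  0.00177565, -0.1990227 ],
       [-0.55822571, -0.15937851, -0.8142374 ,  0.35169089],
       [ 0.78378724,  0.22059749, -0.58052933,  0.70565648],
       [ 0.        ,  0.        ,  0.        ,  1.        ]])} [-0.30259909 -0.29112473  0.69636755] 0.9958078231292516
{'clock': 0.1, 'joint_positions': array([-1.35751893e+00,  2.07381011e-01,  1.54285187e+00, -1.42049725e-05,
        1.39349894e+00, -1.50520457e-01]), 'joint_velocities': array([ 1.03527473e-03, -6.72559750e-04, -4.87140420e-03,  8.80279675e-05,
        4.90034926e-04,  7.17704979e-06]), 'joint_torque': array([-9.15869782e-05, -3.84093082e+01, -2.92549092e+01, -9.15636497e-05,
        4.86278426e-03,  1.51457164e-05]), 'ee_pos': array([ 0.20442374, -0.53668233,  0.23019629]), 'ee_rot': array([-1.06883483e-03,  9.83501164e-01,  1.80898633e-01, -4.05426594e-05]), 'contact_force': array([1.4082891 , 0.29186424, 0.76251501]), 'moment': array([-0.01805977,  0.0362741 ,  0.01537189]), 'finger_force': 0.0, 'finger_gap': 0.08512956934713657}
```

View pics/top0.png

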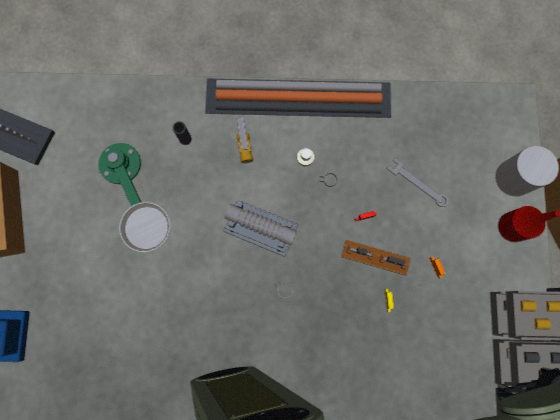

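View pics/side0.png

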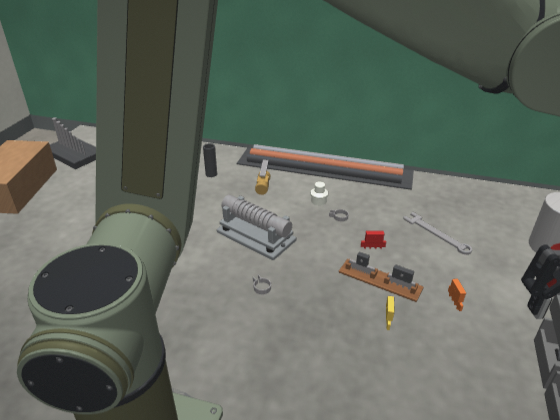

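Top view: rack at (375,257) with its grips at (362,251) and (394,261), spindle at (261,224), cup at (145,227). The side view shows the right-hand grip at (403,275) is longer. Next I measure.

Run:
```python
from h import *
i=cv2.imread("pics/top0.png"); d=np.load("top0.npy"); P=unproj("top",d)
a=cv2.resize(i[235:280,335:415],None,fx=7,fy=7,interpolation=cv2.INTER_CUBIC)
b=cv2.resize(i[195:260,215:305],None,fx=6.2,fy=6.2,interpolation=cv2.INTER_CUBIC)[:285]
b=cv2.resize(i[195:260,215:305],(388,280),interpolation=cv2.INTER_CUBIC)
a=cv2.resize(a,(498,280)); 
out=np.zeros((570,500,3),np.uint8); out[:280,:498]=a; out[285:565,:388]=b; cv2.imwrite("pics/crop1.png",out)
def stat(n,m):
    k,l,st,_=cv2.connectedComponentsWithStats(m.astype(np.uint8))
    for j in range(1,k):
        if st[j,4]<8: continue
        q=P[l==j]; (c,s,an)=cv2.minAreaRect((q[:,:2]*1000).astype(np.float32))
        print(n,st[j],"c",np.round(c,1),"size",np.round(s,1),"ang",round(an,1),"z",np.round(np.percentile(q[:,2],[5,50,95])*1000,1))
box=lambda u0,v0,u1,v1:(lambda m:(m.__setitem__((slice(v0,v1),slice(u0,u1)),True),m)[1])(np.zeros((420,560),bool))
z=P[...,2]
R=box(335,235,415,280)
stat("grip",R&(z>.040))
stat("grip30",R&(z>.030))
hsv=cv2.cvtColor(i,cv2.COLOR_BGR2HSV)
stat("rackcol",R&(hsv[...,1]>90)&(hsv[...,2]>40))
S=box(210,190,310,265)
stat("spindle",S&(z>.075)); stat("stand",S&(z>.004)); stat("sp>50",S&(z>.055))
C=box(110,190,180,260)
stat("cup",C&(z>.045)); stat("rim",C&(z>.064))
stat("arm",box(90,135,180,260)&(z>.02))
```

```text
grip [357 248  11   7  56] c [ 474.6 -259.6] size [23.9 11.5] ang 75.1 z [42.5 51.3 55.8]
grip [387 256  18  10  94] c [ 410.3 -203. ] size [ 29.5 329.8] ang 17.0 z [44.2 52.1 56.2]
grip30 [356 248  12   7  63] c [ 474.6 -259.5] size [23.9 11.6] ang 75.1 z [36.9 51.1 55.7]
grip30 [386 256  19  10 108] c [ 410.3 -203. ] size [ 29.5 329.8] ang 17.0 z [33.1 51.4 56.1]
rackcol [ 342  240   68   35 1002] c [ 443.1 -209.4] size [113.7 354.2] ang 13.0 z [ 2.3  6.5 21.2]
spindle [225 205  71  39 869] c [489.1 -34.9] size [255.3 123.8] ang 31.8 z [75.8 80.2 85.3]
stand [ 224  200   73   57 2444] c [477.8   9.1] size [182.9 218.4] ang 74.4 z [10.2 67.5 84. ]
sp>50 [ 224  202   72   46 1301] c [492.  -33.8] size [257.4 132.9] ang 33.6 z [66.2 78.2 84.7]
cup [ 119  190   51   62 2148] c [442.1 172.5] size [466.8 122.1] ang 52.4 z [48.8 54.5 70.7]
rim [119 202  51  50 355] c [472.1 130.7] size [420.5 122. ] ang 71.6 z [64.6 69.1 73.4]
arm [176 135   4   6  17] c [752.1 206.2] size [14.9  2.5] ang 66.7 z [39.9 61.6 81.7]
arm [ 103  149   67  103 2844] c [489.4 217.8] size [585.5 152.7] ang 47.5 z [45.8 54.1 70.1]
```

View pics/crop1.png

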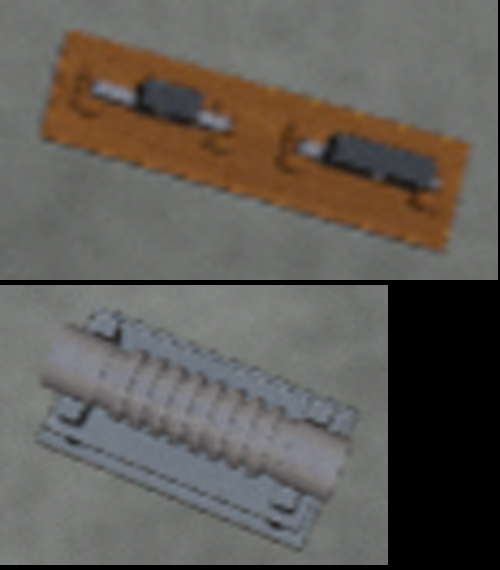

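Crop: the long dark grip (right) is the coarse leaf, in line with the rack. The spindle runs obliquely in the stand, with 8 crests. I'll redo the rectangles with bad depths filtered out.

Run:
```python
from h import *
def load(n):
    i=cv2.imread(f"pics/{n}0.png"); d=np.load(n+"0.npy"); P=unproj(n,d); P[d==0]=np.nan; return i,P
def stat(tag,P,m,zlo,zhi):
    m=m&(P[...,2]>zlo)&(P[...,2]<zhi)
    k,l,st,_=cv2.connectedComponentsWithStats(m.astype(np.uint8))
    for j in range(1,k):
        if st[j,4]<12: continue
        q=P[l==j]; q=q[np.linalg.norm(q[:,:2]-np.median(q[:,:2],0),axis=1)<.14]
        (c,s,an)=cv2.minAreaRect((q[:,:2]*1000).astype(np.float32))
        print(tag,st[j],"c",np.round(c,1),"mean",np.round(q.mean(0)*1000,1),"size",np.round(s,1),"ang",round(an,1))
def box(u0,v0,u1,v1):
    m=np.zeros((420,560),bool); m[v0:v1,u0:u1]=1; return m
i,P=load("top")
hsv=cv2.cvtColor(i,cv2.COLOR_BGR2HSV)
R=box(335,235,415,280)
stat("grip",P,R,.042,.065); stat("rack",P,R,.002,.01)
# dark grip by colour, ray at z=.052
for (n,bx) in (("top",R),("side",box(335,245,430,305))):
    im,_=load(n); g=im.max(2); m=bx&(g<75)
    k,l,st,_=cv2.connectedComponentsWithStats(m.astype(np.uint8))
    for j in range(1,k):
        if st[j,4]<20: continue
        pts=np.array([ray(n,u,v,.050)[:2]*1000 for v,u in np.argwhere(l==j)],np.float32)
        print(n,"dark",st[j],cv2.minAreaRect(pts))
S=box(210,190,310,265)
stat("spindle",P,S,.072,.095); stat("base",P,S,.004,.03)
q=P[S&(P[...,2]>.079)&(P[...,2]<.09)]; c=np.median(q,0); q=q[np.linalg.norm(q-c,axis=1)<.1]
L=cv2.fitLine((q[:,:2]*1000).astype(np.float32),cv2.DIST_HUBER,0,.01,.01).ravel(); print("crestline",L,np.degrees(np.arctan2(L[1],L[0])))
C=box(110,190,180,260)
stat("rim",P,C,.064,.08); stat("floor",P,box(125,208,166,248),.045,.058)
```

```text
grip [357 248  11   7  53] c [ 474.6 -259.6] mean [ 474.3 -259.8   51.6] size [23.9 11.5] ang 75.1
grip [387 256  18  10  90] c [ 452.6 -343.1] mean [ 452.8 -341.9   51.8] size [40.5 12.1] ang 74.2
rack [360 235   8   5  15] c [ 515.2 -272.7] mean [ 516.1 -272.6    3.9] size [10.5 18.6] ang 1.2
rack [339 238  74  38 886] c [ 466.3 -301.3] mean [ 464.1 -297.8    5.7] size [186.6  68.7] ang 75.9
rack [389 239  10   4  14] c [ 508.  -349.6] mean [ 508.7 -349.7    3.3] size [ 7.6 23. ] ang 0.4
rack [407 245   8   5  12] c [ 492.7 -391.4] mean [ 493.2 -392.1    3.9] size [ 6.6 20. ] ang 17.4
rack [339 259  11  15  41] c [ 439.8 -222.8] mean [ 439.4 -221.8    3.2] size [25.4 35.6] ang 89.8
top dark [356 248  13   8  58] ((473.48162841796875, -261.239501953125), (30.06633758544922, 13.579507827758789), 79.94469451904297)
top dark [386 257  19   9 101] ((452.49200439453125, -341.0424499511719), (43.440956115722656, 14.25601863861084), 75.20491027832031)
side dark [356 255  13  12 103] ((453.8909912109375, -262.243408203125), (32.34212112426758, 23.194778442382812), 3.337529182434082)
side dark [392 268  21  15 190] ((432.1741943359375, -341.9468078613281), (41.671592712402344, 27.538820266723633), 75.44207763671875)
spindle [ 224  205   72   39 1000] c [531.7  -7.9] mean [531.5  -8.   79.4] size [177.2  46.3] ang 73.2
base [234 200  63  30 140] c [569.6 -21.3] mean [570.2 -24.2  13.7] size [169.5  21.4] ang 69.2
base [224 220  65  37 311] c [504.4   6.4] mean [496.    5.6  13.4] size [174.4  36. ] ang 69.0
crestline [ 3.5385337e-01  9.3530089e-01  5.3151227e+02 -9.0601912e+00] 69.27681
rim [119 202  51  50 353] c [519.5 273.3] mean [522.4 282.1  69.1] size [120.8 121.9] ang 65.3
floor [ 125  208   41   40 1380] c [519.7 275.1] mean [520.  274.6  53.5] size [ 98.3 100.4] ang 1.8
```

```bash
cat >> h.py <<'E'
from scipy.spatial.transform import Rotation as Rn
def go(target,xdir=None):
    """tool-frame slide (units of .1 m) to target TCP; yaw turn (units of 90deg) to bring tool x to xdir deg"""
    s=manip.sense(); q=s["ee_rot"]; R=Rn.from_quat(np.r_[q[1:],q[0]]).as_matrix()
    print("t",round(s["clock"],2),"tcp",np.round(s["ee_pos"]*1000,1),"xang",round(np.degrees(np.arctan2(R[1,0],R[0,0])),2),"zaxis",np.round(R[:,2],4),"F",np.round(s["contact_force"],1),"M",np.round(s["moment"],2),"gap",round(s["finger_gap"]*1000,1),round(s["finger_force"],1))
    if target is not None: print("slide",np.round(R.T@(np.array(target)-s["ee_pos"])*10,4))
    if xdir is not None:
        D=R.T@np.column_stack([[np.cos(a:=np.radians(xdir)),np.sin(a),0],[np.sin(a),-np.cos(a),0],[0,0,-1]])
        print("rot",np.round(Rn.from_matrix(D).as_rotvec()/(np.pi/2),4))
E
A='{"slide":[0,0,0],"rot":[0,0,0],"fingers":0.45}'
python3 -m jog '[{"slide":[0,0,0],"rot":[0,0,-0.0863],"fingers":0.45},{"slide":[0,0,0],"rot":[0,0,-0.0863],"fingers":0.45},{"slide":[0,0,0],"rot":[0,0,-0.0863],"fingers":0.45},{"slide":[0,0,0],"rot":[0,0,-0.0863],"fingers":0.45},{"slide":[0,0,0],"rot":[0,0,-0.0863],"fingers":0.45},{"slide":[0,0,0],"rot":[0,0,-0.0863],"fingers":0.45},{"slide":[0,0,0],"rot":[0,0,-0.0863],"fingers":0.45}]'
python3 -m jog '[{"slide":[0.25,0.19,0.1],"rot":[0,0,0],"fingers":0.45},{"slide":[0.25,0.19,0.1],"rot":[0,0,0],"fingers":0.45},{"slide":[0.25,0.19,0.1],"rot":[0,0,0],"fingers":0.45},{"slide":[0.25,0.19,0.1],"rot":[0,0,0],"fingers":0.45},{"slide":[0.25,0.19,0.1],"rot":[0,0,0],"fingers":0.45},{"slide":[0.25,0.19,0.1],"rot":[0,0,0],"fingers":0.45},{"slide":[0.25,0.19,0.1],"rot":[0,0,0],"fingers":0.45},{"slide":[0.25,0.19,0.1],"rot":[0,0,0],"fingers":0.45},{"slide":[0.25,0.19,0.1],"rot":[0,0,0],"fingers":0.45},{"slide":[0.25,0.19,0.1],"rot":[0,0,0],"fingers":0.45}]'
python3 -m jog '[{"slide":[0,0,0],"rot":[0,0,0],"fingers":0.45},{"slide":[0,0,0],"rot":[0,0,0],"fingers":0.45},{"slide":[0,0,0],"rot":[0,0,0],"fingers":0.45}]'
python3 -c "
from h import *
go([.4525,-.342,.0215],75.2)"
```

```text
clock: 0.8
ee_pos: [0.2045, -0.5369, 0.2305]
ee_rot: [-0.001, 0.791, 0.612, 0.0]
contact_force: [0.5, -0.5, -0.1]
finger_gap: 0.0385
finger_force: 0.0
clock: 1.8
ee_pos: [0.4527, -0.3429, 0.1304]
ee_rot: [-0.0, 0.792, 0.61, -0.0]
contact_force: [0.6, -1.6, -0.9]
finger_gap: 0.0385
finger_force: 0.0
clock: 2.1
ee_pos: [0.4516, -0.3447, 0.1314]
ee_rot: [0.0, 0.792, 0.61, -0.0]
contact_force: [-0.3, -0.1, 0.3]
finger_gap: 0.0384
finger_force: 0.0
t 2.1 tcp [ 451.6 -344.7  131.4] xang 75.18 zaxis [-3.e-04 -3.e-04 -1.e+00] F [-0.3 -0.1  0.3] M [ 0.   -0.01 -0.02] gap 38.4 0.0
slide [0.0292 0.0019 1.0986]
rot [-0.0001  0.0003 -0.0002]
```

```bash
python3 -m jog '[{"slide":[0.022,0.0,0.15],"rot":[0,0,0],"fingers":0.45},{"slide":[0,0,0.15],"rot":[0,0,0],"fingers":0.45},{"slide":[0,0,0.15],"rot":[0,0,0],"fingers":0.45},{"slide":[0,0,0.15],"rot":[0,0,0],"fingers":0.45},{"slide":[0,0,0.15],"rot":[0,0,0],"fingers":0.45},{"slide":[0,0,0.12],"rot":[0,0,0],"fingers":0.45},{"slide":[0,0,0.1],"rot":[0,0,0],"fingers":0.45},{"slide":[0,0,0.08],"rot":[0,0,0],"fingers":0.45},{"slide":[0,0,0.05],"rot":[0,0,0],"fingers":0.45},{"slide":[0,0,0],"rot":[0,0,0],"fingers":0.45}]'
python3 - <<'E'
from h import *
go([.4525,-.3425,.0215],75.2)
i,_=capture("side"); cv2.imwrite("pics/s1.png",cv2.resize(i[215:315,320:460],None,fx=5,fy=5,interpolation=cv2.INTER_CUBIC))
E
```

```text
clock: 3.1
ee_pos: [0.4524, -0.3417, 0.0206]
ee_rot: [-0.001, 0.792, 0.61, -0.0]
contact_force: [-0.1, -0.1, 0.3]
finger_gap: 0.0384
finger_force: 0.0
t 3.1 tcp [ 452.4 -341.7   20.6] xang 75.22 zaxis [-7.e-04  8.e-04 -1.e+00] F [-0.1 -0.1  0.3] M [ 0.04 -0.03  0.05] gap 38.4 0.0
slide [-0.0076  0.0028 -0.0088]
rot [-0.0006 -0.0004  0.0002]
```

View pics/s1.png

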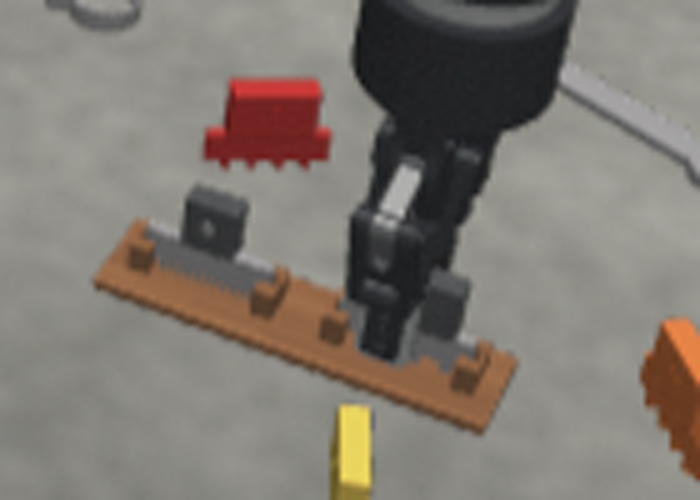

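Side crop: the open fingers straddle the long grip at about (415,310) in the crop. They are roughly centred along it after allowing for parallax, so I close.

```bash
python3 -m jog '[{"slide":[0,0,0],"rot":[0,0,0],"fingers":0.2},{"slide":[0,0,0],"rot":[0,0,0],"fingers":0.15},{"slide":[0,0,0],"rot":[0,0,0],"fingers":0},{"slide":[0,0,0],"rot":[0,0,0],"fingers":0},{"slide":[0,0,0],"rot":[0,0,0],"fingers":0},{"slide":[0,0,0],"rot":[0,0,0],"fingers":0},{"slide":[0,0,0],"rot":[0,0,0],"fingers":0}]' 60
python3 -c "
from h import *
go(None)"
```

```text
clock: 3.85
ee_pos: [0.4531, -0.3424, 0.022]
ee_rot: [0.001, 0.792, 0.61, 0.0]
contact_force: [-0.2, 0.3, 5.6]
finger_gap: 0.011
finger_force: 59.1
t 3.85 tcp [ 453.1 -342.4   22. ] xang 75.21 zaxis [ 8.e-04 -9.e-04 -1.e+00] F [-0.2  0.3  5.6] M [0.11 0.14 0.02] gap 11.0 59.1
```

```bash
python3 -m jog '[{"slide":[0,0,-0.04],"rot":[0,0,0],"fingers":0},{"slide":[0,0,-0.05],"rot":[0,0,0],"fingers":0},{"slide":[0,0,-0.08],"rot":[0,0,0],"fingers":0},{"slide":[0,0,-0.1],"rot":[0,0,0],"fingers":0},{"slide":[0,0,-0.2],"rot":[0,0,0],"fingers":0},{"slide":[0,0,-0.25],"rot":[0,0,0],"fingers":0},{"slide":[0,0,-0.25],"rot":[0,0,0],"fingers":0},{"slide":[0,0,-0.25],"rot":[0,0,0],"fingers":0},{"slide":[0,0,-0.2],"rot":[0,0,0],"fingers":0},{"slide":[0,0,-0.05],"rot":[0,0,0],"fingers":0}]'
python3 - <<'E'
from h import *
go([.5316,-.0085,.150],69.2)
# stand / spindle orientation & centre, using side view too
d=np.load("side0.npy"); P=unproj("side",d); P[d==0]=np.nan
m=np.zeros((420,560),bool); m[185:260,205:305]=1
for lo,hi in((.079,.09),(.06,.095)):
    q=P[m&(P[...,2]>lo)&(P[...,2]<hi)]; q=q[np.linalg.norm(q-np.median(q,0),axis=1)<.11]
    print(len(q),np.round(q.mean(0)*1000,1),cv2.minAreaRect((q[:,:2]*1000).astype(np.float32)),cv2.fitLine((q[:,:2]*1000).astype(np.float32),cv2.DIST_HUBER,0,.01,.01).ravel())
# base rectangle by saturation/edges of top
d=np.load("top0.npy"); P=unproj("top",d); P[d==0]=np.nan
m=np.zeros((420,560),bool); m[195:262,215:305]=1
q=P[m&(P[...,2]>.005)&(P[...,2]<.1)]; a=np.radians(69.2); B=np.array([[np.cos(a),np.sin(a)],[-np.sin(a),np.cos(a)]])
w=(q[:,:2]-[.5316,-.0085])@B.T*1000; lowz=q[:,2]<.02
for nm,s in(("base",lowz),("spindle",q[:,2]>.06)):
    print(nm,np.percentile(w[s],[1,5,95,99],axis=0).round(1).tolist())
# crest/groove depth profile along spindle near crest line
s=(abs(w[:,1])<4)&(q[:,2]>.07); 
for b in range(-54,56,3):
    k=s&(abs(w[:,0]-b)<1.5); 
    if k.any(): print(b,round(np.median(q[k,2])*1000,1),end="; ")
E
```

```text
clock: 4.85
ee_pos: [0.4542, -0.3435, 0.1722]
ee_rot: [0.003, 0.792, 0.61, 0.0]
contact_force: [-0.8, 0.1, -1.1]
finger_gap: 0.0113
finger_force: 58.5
t 4.85 tcp [ 454.2 -343.5  172.2] xang 75.22 zaxis [ 0.0048 -0.0048 -1.    ] F [-0.8  0.1 -1.1] M [-0.   -0.05 -0.  ] gap 11.3 58.5
slide [ 3.4375 -0.1075  0.209 ]
rot [0.0038 0.002  0.0669]
384 [526.5 -12.7  81.4] ((527.6463012695312, -9.988319396972656), (178.1836395263672, 31.805158615112305), 67.57368469238281) [ 3.6476699e-01  9.3109882e-01  5.2656036e+02 -1.2842962e+01]
1208 [519.  -14.7  74.4] ((528.4559936523438, -10.418128967285156), (178.31906127929688, 66.88024139404297), 69.07009887695312) [ 3.48019630e-01  9.37487245e-01  5.17366394e+02 -1.19124155e+01]
base [[-108.9, -100.1], [-82.6, -65.6], [83.5, 61.0], [105.2, 81.7]]
spindle [[-85.7, -29.5], [-77.7, -20.8], [78.3, 20.7], [86.6, 29.8]]
-54 80.5; -51 81.7; -48 80.9; -45 82.6; -42 83.1; -39 82.2; -36 80.0; -33 81.9; -30 84.3; -27 83.3; -24 78.7; -21 83.1; -18 84.1; -15 84.4; -12 80.9; -9 80.7; -6 86.3; -3 85.0; 0 79.4; 3 81.9; 6 84.7; 9 85.8; 12 80.9; 15 80.9; 18 83.3; 21 83.8; 24 80.9; 27 82.7; 30 84.9; 33 83.6; 36 80.3; 39 80.1; 42 84.3; 45 82.9; 48 80.1; 51 80.5; 54 80.0;
```

```bash
python3 -m jog '[{"slide":[0.2,0,0],"rot":[0,0,0],"fingers":0},{"slide":[0.36,-0.01,0],"rot":[0,0,0],"fingers":0},{"slide":[0.4,-0.01,0],"rot":[0,0,0],"fingers":0},{"slide":[0.4,-0.02,0],"rot":[0,0,0],"fingers":0},{"slide":[0.4,-0.02,0],"rot":[0,0,0],"fingers":0},{"slide":[0.4,-0.02,0],"rot":[0,0,0],"fingers":0},{"slide":[0.4,-0.01,0],"rot":[0,0,0],"fingers":0},{"slide":[0.4,-0.01,0],"rot":[0,0,0],"fingers":0},{"slide":[0.3,-0.01,0],"rot":[0,0,0.03],"fingers":0},{"slide":[0.12,0,0],"rot":[0,0,0.037],"fingers":0}]'
python3 -m jog '[{"slide":[0,0,0.15],"rot":[0,0,0],"fingers":0},{"slide":[0,0,0.15],"rot":[0,0,0],"fingers":0},{"slide":[0,0,0.1],"rot":[0,0,0],"fingers":0},{"slide":[0,0,0],"rot":[0,0,0],"fingers":0},{"slide":[0,0,0],"rot":[0,0,0],"fingers":0}]'
python3 - <<'E'
from h import *
go([.5297,-.0135,.108],69.2)
o=[]
for n in("side","top"):
    i,d=capture(n); np.save(n+"2.npy",d); c=i[150:270,190:330]; o.append(cv2.resize(c,(560,480),interpolation=cv2.INTER_CUBIC)[60:350])
cv2.imwrite("pics/s2.png",np.vstack(o)); go(None)
E
```

```text
clock: 5.85
ee_pos: [0.5283, -0.0095, 0.1675]
ee_rot: [-0.001, 0.823, 0.568, -0.0]
contact_force: [0.4, -0.1, -1.3]
finger_gap: 0.0114
finger_force: 58.4
clock: 6.35
ee_pos: [0.5286, -0.0127, 0.1281]
ee_rot: [-0.0, 0.823, 0.568, -0.0]
contact_force: [-0.1, -0.1, -0.8]
finger_gap: 0.011
finger_force: 58.4
t 6.35 tcp [528.6 -12.7 128.1] xang 69.17 zaxis [-7.e-04  1.e-04 -1.e+00] F [-0.1 -0.1 -0.8] M [-0.   -0.01 -0.04] gap 11.0 58.4
slide [-0.0039  0.013   0.2009]
rot [-0.0004  0.0001 -0.0004]
t 6.45 tcp [529.5 -12.9 129.1] xang 69.16 zaxis [ 1.5e-03 -3.0e-04 -1.0e+00] F [-0.1 -0.3 -0.6] M [-0.02 -0.02  0.02] gap 10.9 58.4
```

View pics/s2.png

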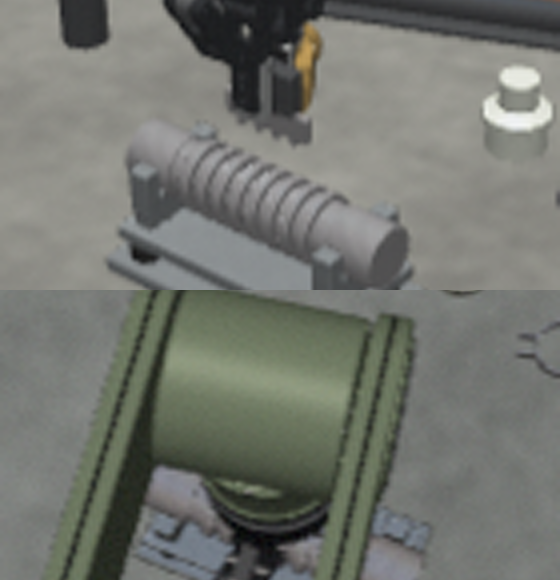

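The side view shows the leaf held level above the middle of the thread, roughly parallel to the spindle. I'll go down gently.

```bash
python3 -m jog '[{"slide":[0,0.005,0.06],"rot":[0,0,0],"fingers":0},{"slide":[0,0,0.06],"rot":[0,0,0],"fingers":0},{"slide":[0,0,0.05],"rot":[0,0,0],"fingers":0},{"slide":[0,0,0.04],"rot":[0,0,0],"fingers":0},{"slide":[0,0,0.03],"rot":[0,0,0],"fingers":0},{"slide":[0,0,0],"rot":[0,0,0],"fingers":0}]'
for k in 1 ; do python3 -m jog '[{"slide":[0,0,0.01],"rot":[0,0,0],"fingers":0},{"slide":[0,0,0.01],"rot":[0,0,0],"fingers":0},{"slide":[0,0,0],"rot":[0,0,0],"fingers":0}]'; done
python3 -c "
from h import *
go([.5297,-.0135,.1],69.2)"
```

```text
clock: 7.05
ee_pos: [0.5288, -0.0126, 0.1036]
ee_rot: [-0.001, 0.823, 0.568, -0.0]
contact_force: [-0.2, 0.0, -0.3]
finger_gap: 0.0109
finger_force: 58.4
clock: 7.35
ee_pos: [0.5293, -0.0127, 0.1023]
ee_rot: [0.0, 0.823, 0.568, 0.0]
contact_force: [0.1, 0.0, -1.3]
finger_gap: 0.0112
finger_force: 58.4
t 7.35 tcp [529.3 -12.7 102.3] xang 69.18 zaxis [ 1.e-04 -0.e+00 -1.e+00] F [ 0.1  0.  -1.3] M [ 0.04 -0.03  0.01] gap 11.2 58.4
slide [-0.0059  0.0062  0.0231]
rot [ 0.     -0.     -0.0002]
```

```bash
python3 -m jog '[{"slide":[0,0,0.01],"rot":[0,0,0],"fingers":0},{"slide":[0,0,0.01],"rot":[0,0,0],"fingers":0},{"slide":[0,0,0],"rot":[0,0,0],"fingers":0}]'
python3 -m jog '[{"slide":[0,0,0.01],"rot":[0,0,0],"fingers":0},{"slide":[0,0,0],"rot":[0,0,0],"fingers":0}]'
python3 -m jog '[{"slide":[0,0,0.01],"rot":[0,0,0],"fingers":0},{"slide":[0,0,0],"rot":[0,0,0],"fingers":0}]'
python3 -m jog '[{"slide":[0,0,0.01],"rot":[0,0,0],"fingers":0},{"slide":[0,0,0],"rot":[0,0,0],"fingers":0}]'
python3 -c "
from h import *
go([.5297,-.0135,.1],69.2)"
```

```text
clock: 7.65
ee_pos: [0.5292, -0.0127, 0.1001]
ee_rot: [-0.0, 0.823, 0.568, -0.0]
contact_force: [-0.7, -0.1, -1.8]
finger_gap: 0.0114
finger_force: 58.4
clock: 7.85
ee_pos: [0.5292, -0.0127, 0.0991]
ee_rot: [-0.0, 0.823, 0.568, -0.0]
contact_force: [0.1, -0.4, -0.8]
finger_gap: 0.011
finger_force: 58.4
clock: 8.05
ee_pos: [0.5292, -0.0127, 0.0981]
ee_rot: [-0.0, 0.823, 0.568, -0.0]
contact_force: [1.2, 0.4, -1.0]
finger_gap: 0.0109
finger_force: 58.4
clock: 8.25
ee_pos: [0.5292, -0.0127, 0.0971]
ee_rot: [-0.0, 0.823, 0.568, -0.0]
contact_force: [0.4, -0.2, -1.2]
finger_gap: 0.0107
finger_force: 58.4
t 8.25 tcp [529.2 -12.7  97.1] xang 69.18 zaxis [-3.e-04  1.e-04 -1.e+00] F [ 0.4 -0.2 -1.2] M [-0.03 -0.01 -0.04] gap 10.7 58.4
slide [-0.0053  0.0075 -0.0288]
rot [-0.0002  0.     -0.0002]
```

```bash
for k in 1; do python3 -m jog '[{"slide":[0,0,0.01],"rot":[0,0,0],"fingers":0},{"slide":[0,0,0],"rot":[0,0,0],"fingers":0}]'; done
python3 -m jog '[{"slide":[0,0,0.01],"rot":[0,0,0],"fingers":0},{"slide":[0,0,0],"rot":[0,0,0],"fingers":0}]'
python3 -m jog '[{"slide":[0,0,0.01],"rot":[0,0,0],"fingers":0},{"slide":[0,0,0],"rot":[0,0,0],"fingers":0}]'
python3 -c "
from h import *
go([.5297,-.0135,.1],69.2)"
```

```text
clock: 8.45
ee_pos: [0.5292, -0.0127, 0.0961]
ee_rot: [-0.0, 0.823, 0.568, -0.0]
contact_force: [0.1, 0.7, -1.2]
finger_gap: 0.0111
finger_force: 58.4
clock: 8.65
ee_pos: [0.5293, -0.0128, 0.0955]
ee_rot: [-0.0, 0.823, 0.568, 0.0]
contact_force: [-0.2, 0.5, 2.5]
finger_gap: 0.0107
finger_force: 58.6
clock: 8.85
ee_pos: [0.5294, -0.0128, 0.0946]
ee_rot: [0.0, 0.823, 0.568, 0.0]
contact_force: [-1.0, 0.6, 3.4]
finger_gap: 0.0111
finger_force: 58.9
t 8.85 tcp [529.4 -12.8  94.6] xang 69.18 zaxis [ 2.e-04 -0.e+00 -1.e+00] F [-1.   0.6  3.4] M [0.07 0.3  0.02] gap 11.1 58.9
slide [-0.0059  0.0054 -0.0542]
rot [ 0.0001 -0.     -0.0002]
```

Contact came at TCP z of about 95.7, which puts the tips near 80. That points to seated rather than on the crests. I'll confirm with a small lateral test.

```bash
python3 -m jog '[{"slide":[0.01,0,0],"rot":[0,0,0],"fingers":0},{"slide":[0.01,0,0],"rot":[0,0,0],"fingers":0},{"slide":[0,0,0],"rot":[0,0,0],"fingers":0}]'
python3 -c "
from h import *
go(None)"
python3 -m jog '[{"slide":[-0.01,0,0],"rot":[0,0,0],"fingers":0},{"slide":[-0.01,0,0],"rot":[0,0,0],"fingers":0},{"slide":[-0.01,0,0],"rot":[0,0,0],"fingers":0},{"slide":[-0.01,0,0],"rot":[0,0,0],"fingers":0},{"slide":[0,0,0],"rot":[0,0,0],"fingers":0}]'
python3 -c "
from h import *
go(None)"
```

```text
clock: 9.15
ee_pos: [0.5299, -0.0121, 0.0945]
ee_rot: [0.001, 0.823, 0.568, -0.001]
contact_force: [-2.0, -5.0, 2.9]
finger_gap: 0.0115
finger_force: 58.9
t 9.15 tcp [529.9 -12.1  94.5] xang 69.21 zaxis [-4.0e-04 -2.6e-03 -1.0e+00] F [-2.  -5.   2.9] M [-0.79  0.41  0.03] gap 11.5 58.9
clock: 9.65
ee_pos: [0.5295, -0.0135, 0.0947]
ee_rot: [-0.0, 0.823, 0.568, 0.002]
contact_force: [1.6, 4.5, 2.2]
finger_gap: 0.0111
finger_force: 58.9
t 9.65 tcp [529.5 -13.5  94.7] xang 69.17 zaxis [ 0.0023  0.0022 -1.    ] F [1.6 4.5 2.2] M [ 0.77 -0.33  0.  ] gap 11.1 58.9
```

Blocked on both sides with about 1 mm of play, so the teeth are in the grooves. I'll recentre and hold lightly pressed.

```bash
python3 -m jog '[{"slide":[0.02,0,0.005],"rot":[0,0,0],"fingers":0},{"slide":[0,0,0],"rot":[0,0,0],"fingers":0},{"slide":[0,0,0],"rot":[0,0,0],"fingers":0},{"slide":[0,0,0],"rot":[0,0,0],"fingers":0},{"slide":[0,0,0],"rot":[0,0,0],"fingers":0},{"slide":[0,0,0],"rot":[0,0,0],"fingers":0},{"slide":[0,0,0],"rot":[0,0,0],"fingers":0},{"slide":[0,0,0],"rot":[0,0,0],"fingers":0},{"slide":[0,0,0],"rot":[0,0,0],"fingers":0},{"slide":[0,0,0],"rot":[0,0,0],"fingers":0}]'
python3 -m jog '[{"slide":[0,0,0],"rot":[0,0,0],"fingers":0},{"slide":[0,0,0],"rot":[0,0,0],"fingers":0},{"slide":[0,0,0],"rot":[0,0,0],"fingers":0},{"slide":[0,0,0],"rot":[0,0,0],"fingers":0},{"slide":[0,0,0],"rot":[0,0,0],"fingers":0},{"slide":[0,0,0],"rot":[0,0,0],"fingers":0},{"slide":[0,0,0],"rot":[0,0,0],"fingers":0},{"slide":[0,0,0],"rot":[0,0,0],"fingers":0},{"slide":[0,0,0],"rot":[0,0,0],"fingers":0},{"slide":[0,0,0],"rot":[0,0,0],"fingers":0}]'
python3 - <<'E'
from h import *
go(None)
i,d=capture("side"); cv2.imwrite("pics/s3.png",cv2.resize(i[175:255,205:305],(700,560),interpolation=cv2.INTER_CUBIC)); go(None)
E
```

```text
clock: 10.65
ee_pos: [0.5296, -0.013, 0.0939]
ee_rot: [0.0, 0.823, 0.568, 0.0]
contact_force: [1.0, -3.3, 3.8]
finger_gap: 0.0114
finger_force: 59.1
clock: 11.65
ee_pos: [0.5294, -0.0127, 0.0938]
ee_rot: [0.0, 0.823, 0.568, 0.0]
contact_force: [1.7, -2.8, 4.8]
finger_gap: 0.0113
finger_force: 59.1
t 11.65 tcp [529.4 -12.7  93.8] xang 69.18 zaxis [ 1.e-04  0.e+00 -1.e+00] F [ 1.7 -2.8  4.8] M [-0.49 -0.27  0.01] gap 11.3 59.1
t 11.7 tcp [529.4 -12.7  93.8] xang 69.18 zaxis [ 2.e-04 -0.e+00 -1.e+00] F [ 0.7 -2.5  4.6] M [-0.45 -0.26 -0.01] gap 11.1 59.1
```

View pics/s3.png

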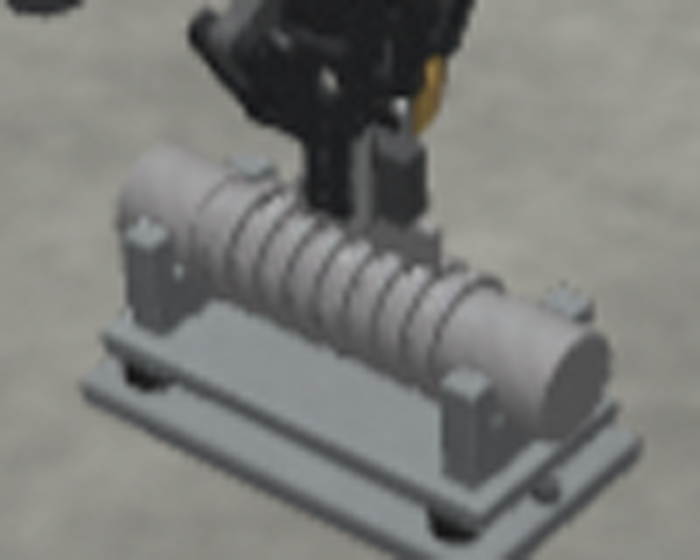

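The crop shows the leaf's teeth sunk between the crests, with the blade parallel to the spindle and lying flat. I'll lift it and carry it to the cup.

```bash
python3 -m jog '[{"slide":[-0.005,0,-0.03],"rot":[0,0,0],"fingers":0},{"slide":[0,0,-0.05],"rot":[0,0,0],"fingers":0},{"slide":[0,0,-0.08],"rot":[0,0,0],"fingers":0},{"slide":[0,0,-0.15],"rot":[0,0,0],"fingers":0},{"slide":[0,0,-0.15],"rot":[0,0,0],"fingers":0},{"slide":[0,0,-0.1],"rot":[0,0,0],"fingers":0},{"slide":[0,0,-0.05],"rot":[0,0,0],"fingers":0}]'
python3 -m jog '[{"slide":[0.16,-0.07,0],"rot":[0,0,0],"fingers":0},{"slide":[0.27,-0.11,0],"rot":[0,0,0],"fingers":0},{"slide":[0.3,-0.13,0],"rot":[0,0,0],"fingers":0},{"slide":[0.3,-0.13,0],"rot":[0,0,0],"fingers":0},{"slide":[0.3,-0.13,0],"rot":[0,0,0],"fingers":0},{"slide":[0.3,-0.13,0],"rot":[0,0,0],"fingers":0},{"slide":[0.3,-0.13,0],"rot":[0,0,0],"fingers":0},{"slide":[0.3,-0.13,0],"rot":[0,0,0],"fingers":0},{"slide":[0.27,-0.1,0],"rot":[0,0,0],"fingers":0},{"slide":[0.15,-0.05,0],"rot":[0,0,0],"fingers":0}]'
python3 -m jog '[{"slide":[0,0,0],"rot":[0,0,0],"fingers":0},{"slide":[0,0,0],"rot":[0,0,0],"fingers":0}]'
python3 -c "
from h import *
go([.5197,.2745,.0685],69.2)"
```

```text
clock: 12.4
ee_pos: [0.5294, -0.0131, 0.1559]
ee_rot: [0.0, 0.823, 0.568, 0.0]
contact_force: [0.5, 0.2, -1.1]
finger_gap: 0.0111
finger_force: 58.4
clock: 13.4
ee_pos: [0.5186, 0.276, 0.1542]
ee_rot: [-0.0, 0.823, 0.569, -0.001]
contact_force: [-0.3, -0.1, -0.6]
finger_gap: 0.0113
finger_force: 58.4
clock: 13.6
ee_pos: [0.5192, 0.2732, 0.1543]
ee_rot: [0.0, 0.823, 0.568, -0.001]
contact_force: [-0.0, -0.5, -1.9]
finger_gap: 0.0113
finger_force: 58.4
t 13.6 tcp [519.2 273.2 154.3] xang 69.2 zaxis [-0.001  -0.0013 -1.    ] F [-0.  -0.5 -1.9] M [-0.04 -0.03  0.03] gap 11.3 58.4
slide [1.48e-02 1.00e-04 8.58e-01]
rot [-0.0003  0.001   0.    ]
```

```bash
python3 -m jog '[{"slide":[0.01,0,0.12],"rot":[0,0,0],"fingers":0},{"slide":[0,0,0.15],"rot":[0,0,0],"fingers":0},{"slide":[0,0,0.15],"rot":[0,0,0],"fingers":0},{"slide":[0,0,0.15],"rot":[0,0,0],"fingers":0},{"slide":[0,0,0.1],"rot":[0,0,0],"fingers":0},{"slide":[0,0,0.07],"rot":[0,0,0],"fingers":0},{"slide":[0,0,0.04],"rot":[0,0,0],"fingers":0},{"slide":[0,0,0.02],"rot":[0,0,0],"fingers":0},{"slide":[0,0,0.01],"rot":[0,0,0],"fingers":0},{"slide":[0,0,0],"rot":[0,0,0],"fingers":0}]'
python3 -m jog '[{"slide":[0,0,0.01],"rot":[0,0,0],"fingers":0},{"slide":[0,0,0.01],"rot":[0,0,0],"fingers":0},{"slide":[0,0,0],"rot":[0,0,0],"fingers":0}]'
python3 -c "
from h import *
go([.5197,.2745,.0685],69.2)"
```

```text
clock: 14.6
ee_pos: [0.5203, 0.275, 0.0743]
ee_rot: [0.0, 0.823, 0.568, 0.0]
contact_force: [-0.0, -0.2, -1.6]
finger_gap: 0.0111
finger_force: 58.4
clock: 14.9
ee_pos: [0.5199, 0.2749, 0.0718]
ee_rot: [-0.0, 0.823, 0.568, 0.0]
contact_force: [-0.1, 0.6, -1.3]
finger_gap: 0.0109
finger_force: 58.4
t 14.9 tcp [519.9 274.9  71.8] xang 69.18 zaxis [ 1.e-04  0.e+00 -1.e+00] F [-0.1  0.6 -1.3] M [0.08 0.01 0.08] gap 10.9 58.4
slide [-0.0043 -0.0005  0.0333]
rot [ 0.     -0.     -0.0002]
```

```bash
python3 -m jog '[{"slide":[0,0,0.01],"rot":[0,0,0],"fingers":0},{"slide":[0,0,0.01],"rot":[0,0,0],"fingers":0},{"slide":[0,0,0],"rot":[0,0,0],"fingers":0}]'
python3 -m jog '[{"slide":[0,0,0.008],"rot":[0,0,0],"fingers":0},{"slide":[0,0,0],"rot":[0,0,0],"fingers":0}]'
python3 -c "
from h import *
go([.5197,.2745,.0685],69.2)"
```

```text
clock: 15.2
ee_pos: [0.5198, 0.2748, 0.0696]
ee_rot: [-0.0, 0.823, 0.568, -0.0]
contact_force: [-0.4, -0.1, -1.8]
finger_gap: 0.0117
finger_force: 58.4
clock: 15.4
ee_pos: [0.52, 0.2749, 0.0691]
ee_rot: [0.0, 0.823, 0.568, 0.0]
contact_force: [-1.5, 0.0, -0.9]
finger_gap: 0.011
finger_force: 58.7
t 15.4 tcp [520.  274.9  69.1] xang 69.18 zaxis [ 2.e-04  1.e-04 -1.e+00] F [-1.5  0.  -0.9] M [ 0.04 -0.05  0.04] gap 11.0 58.7
slide [-0.0052 -0.0015  0.0063]
rot [ 0.0001 -0.0001 -0.0002]
```

The tips are just touching the floor. I'll open the fingers partway inside the cup, then rise.

```bash
python3 -m jog '[{"slide":[0,0,0.003],"rot":[0,0,0],"fingers":0},{"slide":[0,0,0],"rot":[0,0,0],"fingers":0.2},{"slide":[0,0,0],"rot":[0,0,0],"fingers":0.25},{"slide":[0,0,0],"rot":[0,0,0],"fingers":0.4},{"slide":[0,0,0],"rot":[0,0,0],"fingers":0.45},{"slide":[0,0,0],"rot":[0,0,0],"fingers":0.45}]' 20
python3 -m jog '[{"slide":[0,0,-0.03],"rot":[0,0,0],"fingers":0.45},{"slide":[0,0,-0.06],"rot":[0,0,0],"fingers":0.45},{"slide":[0,0,-0.1],"rot":[0,0,0],"fingers":0.45},{"slide":[0,0,-0.2],"rot":[0,0,0],"fingers":0.45},{"slide":[0,0,-0.25],"rot":[0,0,0],"fingers":0.45},{"slide":[0,0,-0.25],"rot":[0,0,0],"fingers":0.45},{"slide":[0,0,-0.25],"rot":[0,0,0],"fingers":0.45},{"slide":[0,0,-0.2],"rot":[0,0,0],"fingers":0.45},{"slide":[0,0,-0.1],"rot":[0,0,0],"fingers":0.45},{"slide":[0,0,0],"rot":[0,0,0],"fingers":0.45}]'
python3 -m jog '[{"slide":[-0.3,0.1,-0.1],"rot":[0,0,0],"fingers":0.45},{"slide":[-0.3,0.1,-0.1],"rot":[0,0,0],"fingers":0.45},{"slide":[-0.3,0.1,-0.1],"rot":[0,0,0],"fingers":0.45},{"slide":[-0.3,0.1,0],"rot":[0,0,0],"fingers":0.45},{"slide":[-0.3,0.1,0],"rot":[0,0,0],"fingers":0.45},{"slide":[-0.2,0,0],"rot":[0,0,0],"fingers":0.45},{"slide":[0,0,0],"rot":[0,0,0],"fingers":0.45},{"slide":[0,0,0],"rot":[0,0,0],"fingers":0.45}]'
python3 - <<'E'
from h import *
go(None)
i,d=capture("top"); cv2.imwrite("pics/t4.png",i)
E
```

```text
clock: 16.0
ee_pos: [0.5199, 0.2749, 0.0687]
ee_rot: [0.0, 0.823, 0.568, 0.0]
contact_force: [0.1, -0.2, 0.5]
finger_gap: 0.0386
finger_force: 0.0
clock: 17.0
ee_pos: [0.5212, 0.2753, 0.2153]
ee_rot: [0.001, 0.823, 0.568, 0.002]
contact_force: [0.5, 0.0, 0.7]
finger_gap: 0.038
finger_force: 0.0
clock: 17.8
ee_pos: [0.5057, 0.0982, 0.2417]
ee_rot: [-0.001, 0.824, 0.567, -0.001]
contact_force: [0.6, 0.4, 0.4]
finger_gap: 0.0383
finger_force: 0.0
t 17.8 tcp [505.7  98.2 241.7] xang 69.12 zaxis [-1.7e-03  6.0e-04 -1.0e+00] F [0.6 0.4 0.4] M [ 0.05  0.04 -0.03] gap 38.3 0.0
```

View pics/t4.png

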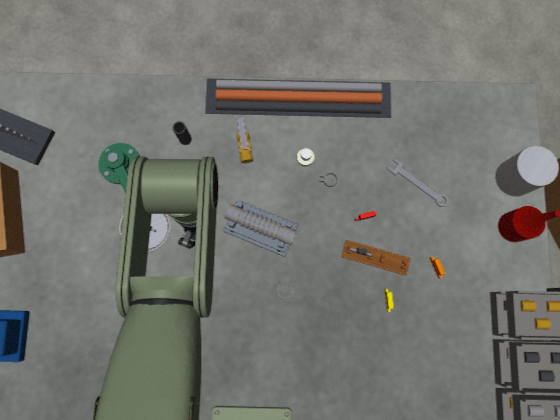

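The arm hides the cup at (145,227), and everything else is where it was. I'll move the arm further aside and look again.

```bash
python3 -m jog '[{"slide":[-0.3,0,0],"rot":[0,0,0],"fingers":0.45},{"slide":[-0.3,0,0],"rot":[0,0,0],"fingers":0.45},{"slide":[-0.3,0,0],"rot":[0,0,0],"fingers":0.45},{"slide":[-0.3,0,0],"rot":[0,0,0],"fingers":0.45},{"slide":[-0.2,0,0],"rot":[0,0,0],"fingers":0.45},{"slide":[0,0,0],"rot":[0,0,0],"fingers":0.45},{"slide":[0,0,0],"rot":[0,0,0],"fingers":0.45}]'
python3 - <<'E'
from h import *
i,d=capture("top"); cv2.imwrite("pics/t5.png",cv2.resize(i[135:265,90:220],(560,560),interpolation=cv2.INTER_CUBIC))
E
```

```text
clock: 18.55
ee_pos: [0.4568, -0.0318, 0.2425]
ee_rot: [-0.0, 0.823, 0.568, 0.0]
contact_force: [0.2, 0.6, 0.1]
finger_gap: 0.0381
finger_force: 0.0
```

View pics/t5.png

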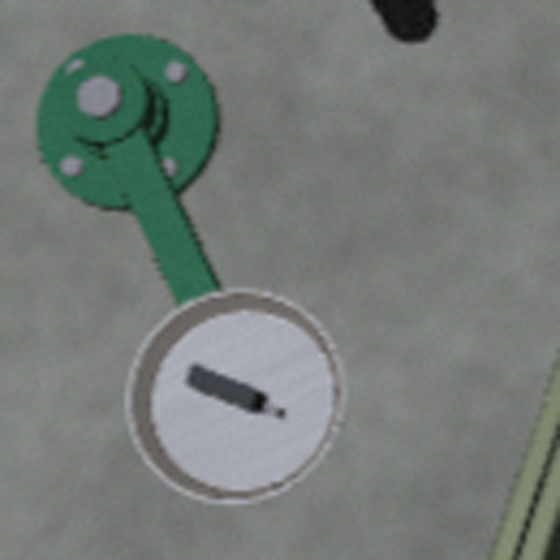

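The leaf stands in the cup at about (235,390) in the crop, the cup has not moved, and the arm is clear.

```bash
python3 -c "
from bench import ticket
print(ticket.sign_off())"
```

```text
the job is handed in; nothing more can be done
None
```

The coarse leaf was seated in the threads near the spindle's middle, held lightly pressed (about 5 N) for 2 s, then lowered into the tin cup and released; the job was handed in at about 19 s, with no verdict shown.

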